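# Square a bisque frame into the corner pocket of the jig

## Task

The small white porcelain frame lying loose on the wooden squaring jig has to be seated for decorating. With a fingertip, first push it over against the long metal rail, near where it lies, until its long edge is flush, then slide it along with that edge kept on the rail all the way into the pocket at the rail's end until it is fully home against both the rail and the end stop. Never pick the frame up, leave it lying flat, and do not disturb the vase, the bowl or the brush.

Things in the scene. Friction and masses are not known exactly. Their poses are not given: they have to be found in the camera images.
- jig: Squaring jig, fixed to the bench: brown wooden board 190 mm (x) by 380 mm (y), 15 mm thick, on which the frame slides. Origin: centre of its underside, on the bench. Its x axis points across the board to the rail, y runs along the rail to the pocket, z up. Pocket at the +y end, between rail, end stop and keeper: 84 mm wide (4 mm more than the frame), 45 mm deep, open towards -y and above.
- rail (a point): Aluminium rail along the board's whole +x edge, 10 mm thick, 14 mm above the board's top. This point: middle of the top edge of its inner face (jig x = 75 mm, y = 0, z = 29 mm); axes as the jig's.
- end_stop (a point): Pale wooden end stop, square to the rail at the board's +y end, 14 mm above the board's top, from the rail to jig x = -27 mm, 18 mm thick. This point: middle of the top edge of its inner face (jig x = 24 mm, y = 170 mm, z = 29 mm).
- keeper (a point): Pale wooden keeper, parallel to the rail, 18 mm wide, 14 mm above the board's top, from its round nose at jig y = 125 mm to the end stop; third side of the pocket. This point: on the top edge of its inner face where the rounding of the nose ends (jig x = -9 mm, y = 134 mm, z = 29 mm).
- pocket_home (a point): Point on the board's top where the centre of the frame's underside is when the frame is fully home (jig x = 35 mm, y = 120 mm, z = 15 mm); axes as the jig's. The home frame stands 55 mm out of the pocket.
- frame: Loose white bisque porcelain frame, 80 mm (x) by 100 mm (y), 10 mm thick, 0.1 to 0.17 kg, with a 46 by 62 mm window through its middle (a closed fingertip fits in) and 13 mm wide, 3 mm high rosettes on its corners. Origin: underside, centre of the window. Starts near the board's -y end, off the rail, turned up to 20 degrees, +x long edge towards the rail. Slides with about 0.5 to 1.5 N.
- vase: Bystander: small white shouldered vase, 130 mm tall, 72 mm across, standing on the bench beyond one end of the jig. Origin: centre of its foot.
- bowl: Bystander: white porcelain bowl, 104 mm across the rim, 45 mm high, on the bench beyond the other end of the jig. Origin: centre of its foot.
- brush: Bystander: flat brush 190 mm long, lying on the bench behind the rail (on the jig's +x side), roughly along the rail. Origin: middle of its underside.
Things that resemble listed ones, but are neither listed nor needed, are in the scene too. Of the things like the frame, leave any that is orange or pink; of the rest the smaller one is meant.

How it is judged:
On the way:
1. the frame's long edge lies flush on the rail (within 2.5 mm, 3 degrees) while the frame is still in the -y half of the jig (x of frame in the frame of jig above 0.0325 m and angle between the x axis of frame and the x axis of jig, either way round below 0.052 rad and y of frame in the frame of jig below 0 m), for 0.1 s.
At the end, for the whole second after the job is handed in: The frame lies flat and still on the board in the pocket, within 2.5 mm of touching both the rail and the end stop and square to them within 2.3 degrees (x of frame in the frame of pocket_home between -0.0025 and 0.002 m and y of frame in the frame of pocket_home between -0.0025 and 0.002 m and z of frame in the frame of pocket_home below 0.002 m and angle between the x axis of frame and the x axis of jig, either way round below 0.04 rad and angle between frame's own z axis and vertical below 0.05 rad and linear speed of frame below 0.01 m/s).
It fails at once if the frame is lifted more than 6 mm off the board or tipped by more than 10 degrees (z of frame in the frame of jig above 0.021 m or angle between frame's own z axis and vertical above 0.175 rad).
It fails at once if the frame is slid into the +y half of the jig with its edge more than 5 mm off the rail or turned more than 7 degrees from it (y of frame in the frame of jig above 0 m and (x of frame in the frame of jig below 0.03 m or angle between the x axis of frame and the x axis of jig, either way round above 0.122 rad)).
It fails at once if the vase, the bowl or the brush is disturbed (moved more than 15 mm) (distance of any of vase, bowl, brush from where it was at the start of the episode above 0.015 m).
It also fails if it takes over 48 s, if anything falls off the work surface, if the arm or the gripper's body presses on something with over 40 N, if the wrist force passes 120 N, or if a joint passes its speed limit or range.

## Robot

A 7-joint arm with a two-finger parallel gripper is mounted at the origin on the work surface. World frame = base frame: x ahead of the robot, y to its left, z up, the work surface at z = 0. Lengths are in m, angles in rad, forces in N, time in s.
With the tool pointing down it reaches from about 0.4 to 0.925 m from the base axis. Payload 4.1 kg.
Tool frame: the origin (TCP) lies midway between the tips of the shut fingers; the grasp point (between the pads) lies 19 mm behind it (robot.grip_point_offset is the distance from the TCP to the grasp point, in m); z points along the fingers, y is the line along which they close (so a half turn about z gives the same grasp; the last joint's range is limited). The gripper opens to 85 mm and grips with 20 to 120 N. Pads are 22 mm wide; open, the fingers measure 114 mm over their backs; the gripper's body (76 mm by 85 mm) begins 54 mm behind the grasp point. The pads swing forward as they close: fully open they stand 13 mm farther back than shut.
Start: joints at [-1.278, 0.398, 0.045, 1.537, -0.019, 1.207, -0.051], TCP at [0.248, 0.601, 0.231] pointing down, gripper open.
Joint ranges: [-2.82, 2.82], [-0.49, 2.23], [-1.37, 1.46], [0, 2.46], [-1.36, 4.5], [0.23, 2], [-2.94, 2.94]. Speed limits (rad/s): [2.57, 2.57, 3.14, 3.14, 3.14, 3.14, 3.14].

## Interface

Orientations are given as a 3x3 rotation matrix whose columns are the frame's x, y, z axes.
In Python, from cell import robot gives the robot as it stands.
- The arm moves only by the shell command python3 -m handwheel 'ROWS' [OPENING] [FORCE]. ROWS is JSON, a list of rows, each a list of 4 numbers: the shift along the tool's x, y, z scaled (see below), then the turn about the tool's z scaled (see below). In form: [[x, y, z, roll], ...]. A call has 1 to 12 rows; each row shifts and turns the commanded pose from where the row before left it, along the tool's axes as they then stand; what a row does not reach is not made up. The controller multiplies each number of a shift by 5 cm and each number of a turn by 2 pi rad. A row lasts 1/10 s, in which the tool goes at most 50 mm and 8.59 degrees, less where a joint would pass 70% of its speed; a pose out of reach is approached as far as the arm can. A call with a number of a shift or a turn outside -1 to 1 is refused whole. A call with a gripper value outside its range is refused whole. OPENING is the opening, from 0 (shut) to 1 (fully open), set as the call begins (- or left out, the last holds). The fingers move at their own pace and stop on an object; FORCE is the grip in N (left out, the last holds). Time passes only in rows, so rows that do not move let the fingers close. It gives the time, the measured TCP pose, the force, the opening and the grip force at its end, in the units of the state.
- robot.read_state(): the state, without advancing time (a new reading comes with each control period).
- robot.capture(name): name is "scene" or "top" or "wrist"; returns the picture (480x640x3 uint8, red, green, blue); there is no depth.
- robot.camera_params(name): a dict with "fx", "fy", "cx", "cy" (pixels), "T" (4x4, takes a point from camera to world coordinates). Camera axes: x right, y down, z forward; pixel columns grow to the right and rows downward; lengths in m; the calibration is good to about 2 mm. A picture is of the moment at which its call begins: read the wrist's pose just before it. camera_params takes no time and is no camera call; for the wrist camera it gives the pose at the moment of the call.
- robot.close_job(): hands the job in; it is judged then, once.
The state is a dict: "t": time; "joints": joint angles; "joint_velocities": joint speeds; "tau": joint torques, N m; "eef_pos": TCP position; "orientation": TCP orientation; "wrist_force": force on the tool from outside, world axes, zero at the start; "ft_torque": the same for the moment, N m; "opening": finger opening in m; "finger_force": force on a finger pad.
Only numpy, scipy, OpenCV 4.12 (cv2) and the standard library are available. Lean on these libraries where they do the work, as an engineer would, in place of code of your own. Each camera call takes 0.05 s, during which the arm holds its last target. There are 200 camera calls.

## Working session

There is one attempt and no reset: what is moved stays moved. The work goes in short steps, Python scripts to look and compute and a shell command to move; the robot and the scene stay as the last step left them, time stands still between calls to the robot, and variables do not carry over. Pictures are saved under pics/ and viewed, at most 10 in all, crops included, and the job is handed in when it is done.

```bash
mkdir -p pics; python3 - <<'E'
from cell import robot
import cv2,json
s=robot.read_state();print(s['t'],s['eef_pos'],s['orientation'],s['opening'])
for n in("top","scene"):
    cv2.imwrite(f"pics/{n}0.png",robot.capture(n)[:,:,::-1])
    p=robot.camera_params(n);print(n,p)
E
```

```text
0.0 [0.24792715 0.60017601 0.23025465] [[-9.24276486e-01  3.81723123e-01 -6.58982054e-04]
 [ 3.81723678e-01  9.24274596e-01 -1.87243021e-03]
 [-1.05669537e-04 -1.98219227e-03 -9.99998030e-01]] 0.0853235630748605
top {'fx': 448.7739947203623, 'fy': 448.7739947203623, 'cx': 333.39045960772006, 'cy': 241.20708854942936, 'T': array([[-1.15167748e-03, -9.82725477e-01,  1.85065694e-01,
         3.44883340e-01],
       [-9.99948175e-01, -7.40283897e-04, -1.01537654e-02,
         1.95429256e-02],
       [ 1.01153651e-02, -1.85067797e-01, -9.82673695e-01,
         1.14341165e+00],
       [ 0.00000000e+00,  0.00000000e+00,  0.00000000e+00,
         1.00000000e+00]])}
scene {'fx': 581.2352110280809, 'fy': 581.2352110280809, 'cx': 308.2165632745167, 'cy': 231.6889246708453, 'T': array([[ 0.42739823,  0.76501373, -0.48175175,  1.12391346],
       [ 0.90398579, -0.3686165 ,  0.21663697, -0.23731157],
       [-0.01185138, -0.52808699, -0.84910758,  1.05879748],
       [ 0.        ,  0.        ,  0.        ,  1.        ]])}
```

View pics/top0.png

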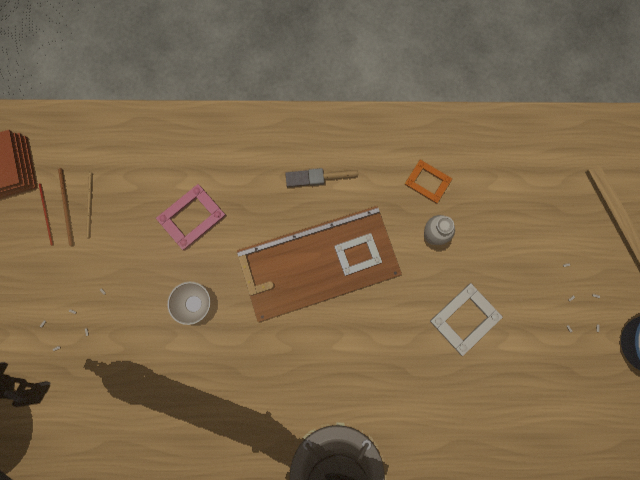

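View pics/scene0.png

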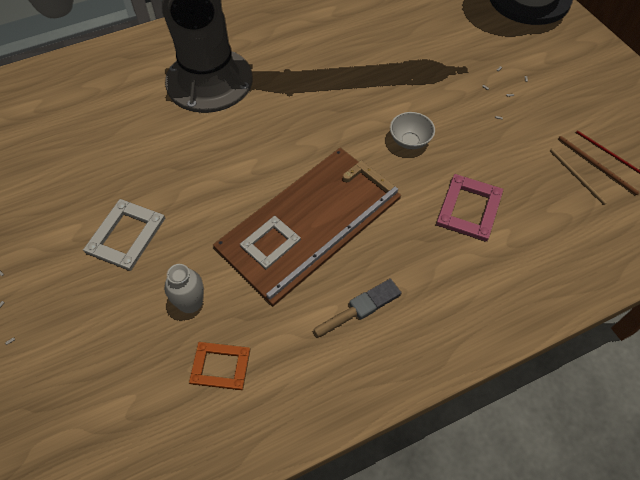

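Frame-like things in the top view: white on the jig (358,255), larger white (467,319), pink (191,217) and orange (429,181). The one on the jig is meant, because it is the smaller white one. I'll confirm that in one crop.

```bash
python3 - <<'E'
import cv2
a=cv2.imread("pics/top0.png")[200:330,230:410];cv2.imwrite("pics/c1.png",cv2.resize(a,None,fx=4.4,fy=4.4,interpolation=cv2.INTER_CUBIC))
a=cv2.imread("pics/scene0.png")[145:305,210:405];cv2.imwrite("pics/c2.png",cv2.resize(a,None,fx=3.7,fy=3.7,interpolation=cv2.INTER_CUBIC))
E
```

```text
(no output)
```

View pics/c1.png

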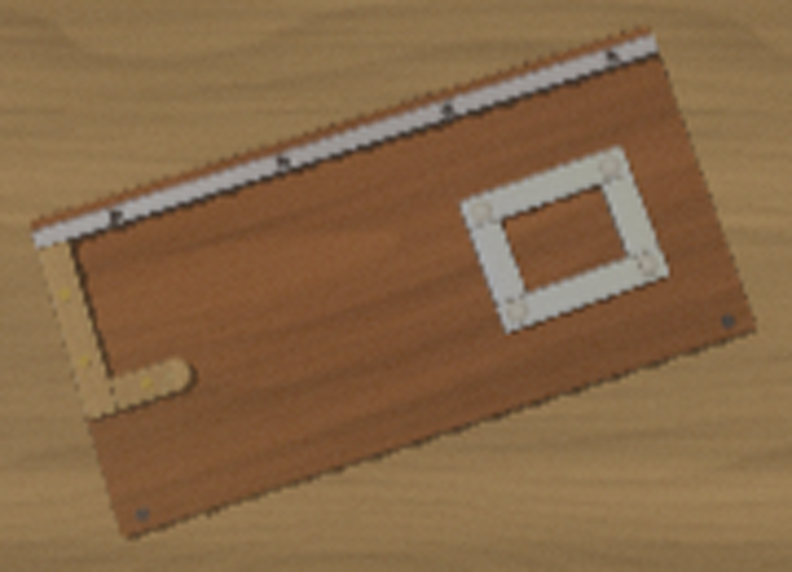

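View pics/c2.png

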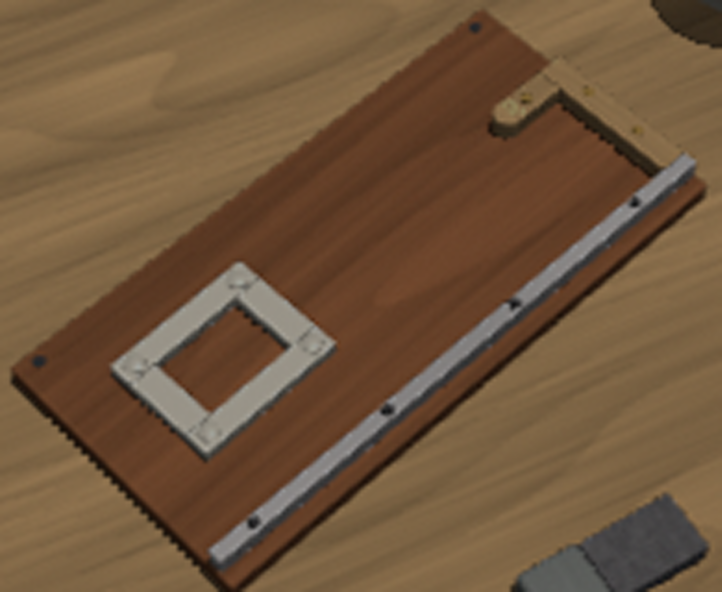

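The crops confirm it: the small white frame lies on the board, with corners in c1 at (461,203), (622,147), (668,273) and (507,333). The rail's inner top edge runs from (36,249) to (658,57), with the pocket at the left. Next I fit both poses using the two cameras.

```bash
cat > h.py <<'E'
import numpy as np
from cell import robot
from scipy.optimize import least_squares
def proj(n,P):
    p=robot.camera_params(n);q=(np.asarray(P)-p['T'][:3,3])@p['T'][:3,:3]
    return np.c_[p['fx']*q[:,0]/q[:,2]+p['cx'],p['fy']*q[:,1]/q[:,2]+p['cy']]
def place(v,L):
    c,s=np.cos(v[2]),np.sin(v[2]);L=np.asarray(L,float)
    return np.c_[v[0]+c*L[:,0]-s*L[:,1],v[1]+s*L[:,0]+c*L[:,1],L[:,2]]
def fit(obs,v0):  # obs: {cam:(local pts, pixels)}
    f=lambda v:np.concatenate([(proj(n,place(v,L))-px).ravel() for n,(L,px) in obs.items()])
    r=least_squares(f,v0,loss='soft_l1');return r.x,f(r.x).reshape(-1,2)
def tojig(j,P):
    c,s=np.cos(j[2]),np.sin(j[2]);d=np.asarray(P)[:2]-j[:2];return np.array([c*d[0]+s*d[1],-s*d[0]+c*d[1]])
E
python3 - <<'E'
from h import *
c1=lambda a:(np.array(a)+.5)/4.4-.5+[230,200]
c2=lambda a:(np.array(a)+.5)/3.7-.5+[210,145]
JL=np.array([[75,-190,29],[75,190,29],[-95,-190,15],[-95,190,15],[95,-190,15],[95,190,15]])/1e3
FL=np.array([[40,50,25],[40,-50,25],[-40,-50,25],[-40,50,25]])/1e3
jt=c1([(658,57),(36,249),(756,330),(126,538),(650,28),(33,220)])
js=c2([(210,548),(688,155),(15,375),(485,10),(232,590),(705,190)])
ft=c1([(461,203),(622,147),(668,273),(507,333)])
fs=c2([(335,345),(208,458),(112,368),(240,262)])
np.set_printoptions(precision=4,suppress=True)
for k in(("top",),("scene",),("top","scene")):
    j,r=fit({n:(JL,{"top":jt,"scene":js}[n]) for n in k},[.55,.05,.2])
    f,q=fit({n:(FL,{"top":ft,"scene":fs}[n]) for n in k},[.55,-.02,.2])
    print(k,j,abs(r).max(),f,abs(q).max(),'frame in jig',tojig(j,f)*1e3,np.degrees(f[2]-j[2]))
np.save('jig.npy',j)
# brush/vase/bowl rough
for n,u in(("vase",(445,225)),("bowl",(193,303)),("brush",(305,178))):
    p=robot.camera_params("top");z={"vase":.13,"bowl":.01,"brush":.01}[n]
    d=p['T'][:3,:3]@[(u[0]-p['cx'])/p['fx'],(u[1]-p['cy'])/p['fy'],1];P=p['T'][:3,3]+d*(z-p['T'][2,3])/d[2];print(n,P,tojig(j,P))
R=robot.read_state()['orientation'];print(np.degrees(np.arctan2(R[1,0],R[0,0])))
E
```

```text
('top',) [0.5028 0.0445 0.3122] 1.537695997989772 [ 0.5232 -0.054   0.3422] 0.6457959907409077 frame in jig [-10.8604 -99.994 ] 1.719088325924792
('scene',) [0.5048 0.0449 0.3176] 2.3177219613344846 [ 0.5239 -0.0544  0.3475] 0.7186099837479105 frame in jig [ -12.8131 -100.2738] 1.7127643730654536
('top', 'scene') [0.5036 0.0448 0.315 ] 1.8298187996393551 [ 0.5236 -0.0542  0.3454] 0.7673760398409968 frame in jig [ -11.7439 -100.3292] 1.7439951492117391
vase [ 0.5742 -0.2499  0.13  ] [-0.0242 -0.302 ]
bowl [0.401  0.3586 0.01  ] [-0.0003  0.3302]
brush [0.728  0.0825 0.01  ] [ 0.225  -0.0336]
157.55985311621535
```

```bash
python3 -m handwheel '[[0,0,0,-0.0225],[0,0,0,-0.0225],[0,0,0,-0.0225],[0,0,0,-0.0225],[0,0,0,-0.0225],[-0.04,-0.5,0,0],[-0.07,-0.8,0,0],[-0.07,-0.8,0,0],[-0.07,-0.8,0,0],[-0.07,-0.8,0,0],[-0.07,-0.8,0,0],[-0.07,-0.8,0,0]]' 0 20
python3 -m handwheel '[[-0.07,-0.8,0,0],[-0.07,-0.8,0,0],[-0.07,-0.8,0,0],[-0.07,-0.8,0,0],[-0.07,-0.8,0,0],[-0.07,-0.8,0,0],[-0.07,-0.8,0,0],[-0.07,-0.8,0,0],[-0.07,-0.8,0,0],[-0.07,-0.8,0,0],[-0.05,-0.5,0,0],[0,0,0,0]]'
cat >> h.py <<'E'
def st():
    s=robot.read_state();j=np.load('jig.npy');R=s['orientation']
    print('t',round(s['t'],2),'tcp jig mm',tojig(j,s['eef_pos'])*1e3,'z',s['eef_pos'][2],'yawrel',np.degrees(np.arctan2(R[1,0],R[0,0])-j[2])%360,'F',s['wrist_force'],'open',s['opening'])
    return s
E
python3 - <<'E'
from h import *;import cv2
st();p=robot.camera_params("wrist");print(p)
cv2.imwrite("pics/w1.png",robot.capture("wrist")[:,:,::-1])
E
```

```text
t: 1.3
eef_pos: [0.3525, 0.3541, 0.231]
orientation: [[-0.951, -0.31, -0.0], [-0.31, 0.951, -0.0], [0.0, -0.0, -1.0]]
wrist_force: [0.8, 0.3, 0.3]
opening: 0.0002
finger_force: 0.0
t: 2.5
eef_pos: [0.52, -0.0412, 0.2311]
orientation: [[-0.953, -0.303, 0.0], [-0.303, 0.953, -0.002], [0.001, -0.002, -1.0]]
wrist_force: [0.1, 0.3, 0.8]
opening: 0.0001
finger_force: 0.0
t 2.5 tcp jig mm [-11.05777443 -86.8071407 ] z 0.23109007381340618 yawrel 179.59490426869527 F [0.07665459 0.25502211 0.81860624] open 0.00013625106383892128
{'fx': 354.04235694556246, 'fy': 354.04235694556246, 'cx': 323.026732318358, 'cy': 246.2631728719902, 'T': array([[-0.30345063,  0.91792474,  0.25560103,  0.45504067],
       [ 0.95284225,  0.29318906,  0.07830599, -0.06105285],
       [-0.00306042,  0.26730946, -0.96360588,  0.37214098],
       [ 0.        ,  0.        ,  0.        ,  1.        ]])}
```

View pics/w1.png

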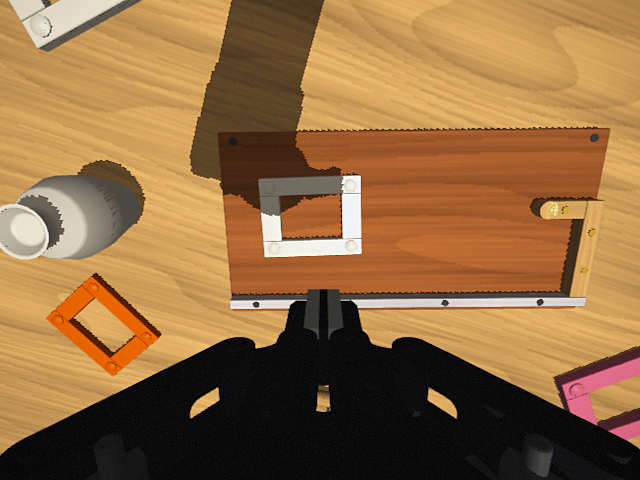

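The wrist view shows the board with its -x corners at (219,132) and (608,129), and the rail's inner top edge from (231,301) to (585,297). The frame corners are (259,179), (361,175), (361,254) and (264,258). I refit from this closer view.

```bash
python3 - <<'E'
from h import *
JL=np.array([[75,-190,29],[75,190,29],[-95,-190,15],[-95,190,15],[75,170,29]])/1e3
FL=np.array([[40,50,25],[40,-50,25],[-40,-50,25],[-40,50,25]])/1e3
np.set_printoptions(precision=4,suppress=True)
j,r=fit({"wrist":(JL,np.array([(231,301),(585,297.5),(219,132),(608,129),(570,297)]))},[.5,.045,.315])
f,q=fit({"wrist":(FL,np.array([(361,254),(264,258),(259,179),(361,175)]))},[.52,-.05,.34])
print(j,r,f,q,tojig(j,f)*1e3,np.degrees(f[2]-j[2]))
j0=np.load('jig.npy');jn=(j+j0)/2;print(jn,tojig(jn,f)*1e3);np.save('jig.npy',jn);st()
E
```

```text
[0.5022 0.0486 0.321 ] [[-4.4871  0.2352]
 [ 4.1194  0.6769]
 [-3.2126 -0.0505]
 [ 4.4789 -1.0492]
 [-0.0289  1.3384]] [ 0.5218 -0.0499  0.3463] [[ 0.6402  0.5529]
 [ 0.1536 -0.224 ]
 [-1.4037 -0.2666]
 [ 0.164   0.0726]] [-12.4293 -99.6091] 1.4484935190912598
[0.5029 0.0467 0.318 ] [-12.2267 -97.6291]
t 2.55 tcp jig mm [-10.9005 -85.9442] z 0.23089858978519345 yawrel 179.60349704465764 F [-0.0644  1.2897 -0.7499] open 0.00012553926831259779
```

```bash
python3 -m handwheel '[[0.03,-0.28,0.3,-0.001],[0,0,0.6,0],[0,0,0.6,0],[0,0,0.6,0],[0,0,0.6,0],[0,0,0.6,0],[0,0,0.4,0],[0,0,0.2,0],[0,0,0,0],[0,0,0,0]]'
python3 - <<'E'
from h import *;import cv2
st()
cv2.imwrite("pics/w2.png",robot.capture("wrist")[:,:,::-1])
E
```

```text
t: 3.55
eef_pos: [0.523, -0.0496, 0.037]
orientation: [[-0.949, -0.317, 0.001], [-0.317, 0.949, 0.0], [-0.001, 0.0, -1.0]]
wrist_force: [0.9, 0.3, 0.6]
opening: -0.0002
finger_force: 0.0
t 3.55 tcp jig mm [-11.00066712 -97.77430425] z 0.036975275771334776 yawrel 180.24444914981788 F [0.92837496 0.3148464  0.63706572] open -0.00016946159065933612
```

View pics/w2.png

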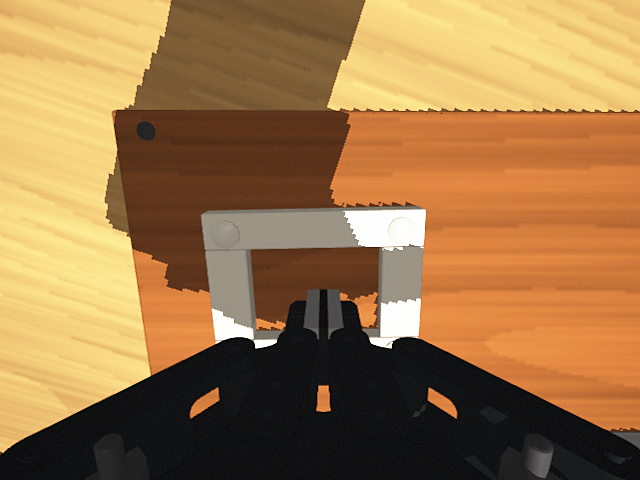

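The shut tip stands at (323,290), near the middle of the window (columns 250–380, rows 248–330). I go down and push towards the rail.

```bash
python3 -m handwheel '[[0,0,0.18,0],[0,0,0.12,0],[0,0,0.04,0],[0,0,0,0]]'
python3 -m handwheel '[[-0.08,0,0,0],[-0.08,0,0,0],[-0.08,0,0,0],[-0.08,0,0,0],[-0.08,0,0,0],[-0.08,0,0,0],[-0.08,0,0,0],[-0.08,0,0,0],[-0.08,0,0,0],[-0.08,0,0,0],[-0.08,0,0,0],[0,0,0,0]]'
python3 -c "from h import *;st()"
```

```text
t: 4.0
eef_pos: [0.5221, -0.0502, 0.0189]
orientation: [[-0.949, -0.316, -0.001], [-0.316, 0.949, 0.0], [0.001, 0.0, -1.0]]
wrist_force: [0.7, -0.7, -0.3]
opening: -0.0003
finger_force: 0.0
t: 5.2
eef_pos: [0.5653, -0.0359, 0.0194]
orientation: [[-0.949, -0.316, 0.001], [-0.316, 0.949, 0.0], [-0.001, -0.0, -1.0]]
wrist_force: [-0.3, 0.0, 0.2]
opening: 0.0002
finger_force: 0.0
t 5.2 tcp jig mm [ 33.38405509 -97.93947561] z 0.019365439311792344 yawrel 180.2266340282982 F [-0.34140543  0.01194257  0.15652625] open 0.00023528639375879602
```

```bash
python3 -m handwheel '[[-0.04,0,0,0],[-0.04,0,0,0],[-0.04,0,0,0],[-0.04,0,0,0],[-0.04,0,0,0],[0,0,0,0]]'
python3 -m handwheel '[[-0.03,0,0,0],[-0.03,0,0,0],[0,0,0,0]]'
python3 -c "from h import *;import cv2;st();cv2.imwrite('pics/w3.png',robot.capture('wrist')[:,:,::-1]);cv2.imwrite('pics/t3.png',cv2.resize(robot.capture('top')[190:310,300:430,::-1],None,fx=4,fy=4))"
```

```text
t: 5.8
eef_pos: [0.5743, -0.033, 0.0193]
orientation: [[-0.949, -0.316, 0.001], [-0.316, 0.949, 0.0], [-0.001, -0.0, -1.0]]
wrist_force: [-0.5, 0.2, 0.7]
opening: 0.0
finger_force: 0.0
t: 6.1
eef_pos: [0.5769, -0.0322, 0.0193]
orientation: [[-0.949, -0.316, 0.001], [-0.316, 0.949, 0.0], [-0.001, -0.0, -1.0]]
wrist_force: [0.4, -0.2, -0.7]
opening: -0.0001
finger_force: 0.1
t 6.1 tcp jig mm [ 45.59477451 -98.03326462] z 0.019322878071160954 yawrel 180.19582051290064 F [ 0.42783699 -0.21794437 -0.72030579] open -0.00011560387427600291
```

View pics/w3.png

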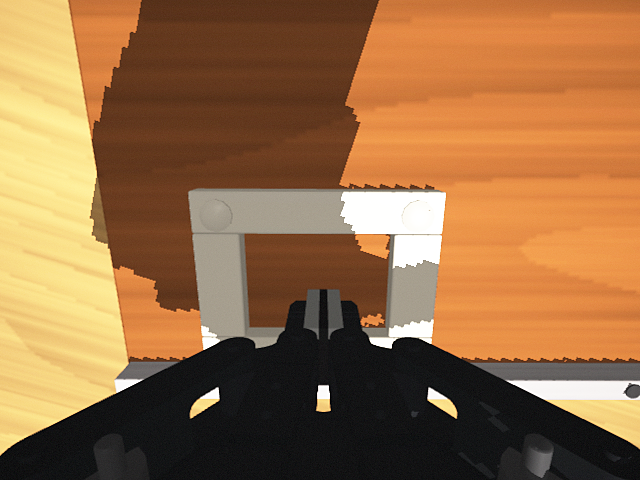

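The frame is square to the rail and has moved over to it. Its near edge is at about row 350 and the rail's foot at about row 362, so a gap remains. I keep pushing gently until the force rises.

```bash
for i in 1; do python3 -m handwheel '[[-0.03,0,0,0],[-0.03,0,0,0],[0,0,0,0]]' | grep -E 'eef|wrist'
python3 -m handwheel '[[-0.03,0,0,0],[-0.03,0,0,0],[0,0,0,0]]'| grep -E 'eef|wrist'; done;python3 -c "from h import *;st()"
```

```text
eef_pos: [0.5783, -0.0317, 0.0191]
wrist_force: [-3.3, -0.8, 2.7]
eef_pos: [0.5784, -0.0317, 0.0187]
wrist_force: [-9.8, -2.4, 6.7]
t 6.8 tcp jig mm [ 47.17192137 -98.07181254] z 0.01865829902269916 yawrel 180.1408355119558 F [-9.79951005 -2.4369693   6.70716146] open 0.0003066833947568336
```

Rail contact came at jig x 47.2, against 47 predicted. I ease the side force slightly and slide along the rail.

```bash
python3 -m handwheel '[[0.03,0,0,0],[0,0.06,0,0],[0,0.08,0,0],[0,0.08,0,0],[0,0.08,0,0],[0,0.08,0,0],[0,0.08,0,0],[0,0.08,0,0],[0,0.08,0,0],[0,0.06,0,0],[0,0,0,0]]'| grep -E 'eef|wrist'
python3 -c "from h import *;import cv2;st();cv2.imwrite('pics/w4.png',robot.capture('wrist')[:,:,::-1])"
```

```text
eef_pos: [0.5681, -0.0007, 0.0187]
wrist_force: [-5.2, -4.9, 1.3]
t 7.9 tcp jig mm [ 47.08213406 -65.37491362] z 0.01865456474499007 yawrel 180.13016813293393 F [-5.21151906 -4.92709178  1.30233351] open 0.00010437006831053828
```

View pics/w4.png

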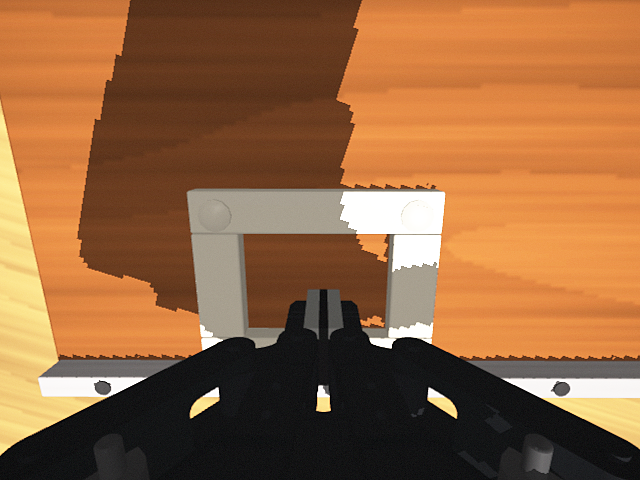

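The frame travels with the tip by friction, flush on the rail. It sits at the same place relative to the tip as before, with its inner edge still at row 328. I continue.

```bash
python3 -m handwheel '[[0,0.06,0,0],[0,0.1,0,0],[0,0.1,0,0],[0,0.1,0,0],[0,0.1,0,0],[0,0.1,0,0],[0,0.1,0,0],[0,0.06,0,0],[0,0,0,0]]'| grep -E 'eef|wrist'
python3 -c "from h import *;st()"
python3 -m handwheel '[[0,0.06,0,0],[0,0.1,0,0],[0,0.1,0,0],[0,0.1,0,0],[0,0.1,0,0],[0,0.1,0,0],[0,0.1,0,0],[0,0.06,0,0],[0,0,0,0]]'| grep -E 'eef|wrist'
python3 -c "from h import *;import cv2;st();cv2.imwrite('pics/w5.png',robot.capture('wrist')[:,:,::-1])"
```

```text
eef_pos: [0.5567, 0.034, 0.0186]
wrist_force: [-4.7, -3.4, 0.6]
t 8.85 tcp jig mm [ 47.1410356  -28.86443275] z 0.018608357926238467 yawrel 180.155953224753 F [-4.70456237 -3.38122323  0.58008258] open -0.00031143073074200837
eef_pos: [0.5454, 0.0683, 0.0186]
wrist_force: [-3.7, -3.3, 0.6]
t 9.75 tcp jig mm [47.11257682  7.24498886] z 0.018585617143040013 yawrel 180.16709447524752 F [-3.68824133 -3.30219868  0.56313006] open 7.62251596047102e-05
```

View pics/w5.png

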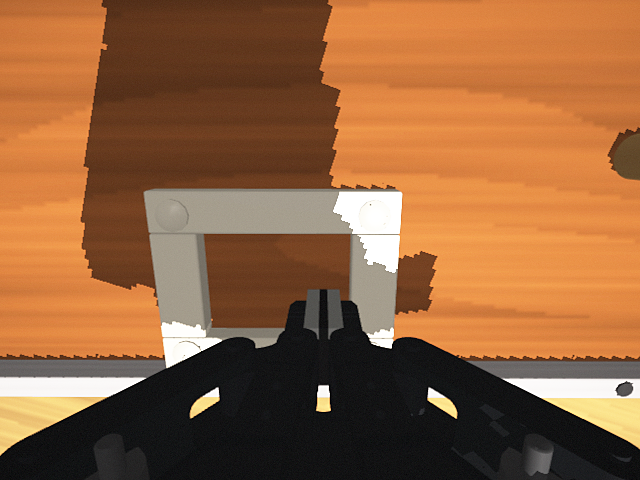

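The tip has slipped forward to the leading bar at column 350, and the frame is still flush. I continue with a slight bias towards the rail.

```bash
python3 -m handwheel '[[-0.01,0.06,0,0],[-0.005,0.1,0,0],[0,0.1,0,0],[-0.005,0.1,0,0],[0,0.1,0,0],[-0.005,0.1,0,0],[0,0.1,0,0],[0,0.06,0,0],[0,0,0,0]]'| grep -E 'eef|wrist'
python3 -c "from h import *;st()"
python3 -m handwheel '[[-0.005,0.06,0,0],[-0.005,0.1,0,0],[0,0.1,0,0],[-0.005,0.1,0,0],[0,0.1,0,0],[-0.005,0.1,0,0],[0,0.1,0,0],[0,0.06,0,0],[0,0,0,0]]'| grep -E 'eef|wrist'
python3 -c "from h import *;import cv2;st();cv2.imwrite('pics/w6.png',robot.capture('wrist')[:,:,::-1])"
```

```text
eef_pos: [0.5346, 0.1013, 0.0185]
wrist_force: [-5.4, -6.2, 2.7]
t 10.7 tcp jig mm [47.12798326 42.00926639] z 0.018533263832265893 yawrel 180.11422017953782 F [-5.44873801 -6.22247301  2.66055865] open 5.6369970529977865e-05
eef_pos: [0.5236, 0.1346, 0.0185]
wrist_force: [-6.7, -8.2, 5.7]
t 11.6 tcp jig mm [47.13006331 76.98962981] z 0.018491224664680905 yawrel 180.08351396218512 F [-6.69490763 -8.18592719  5.74528332] open -0.00028234617854253926
```

View pics/w6.png

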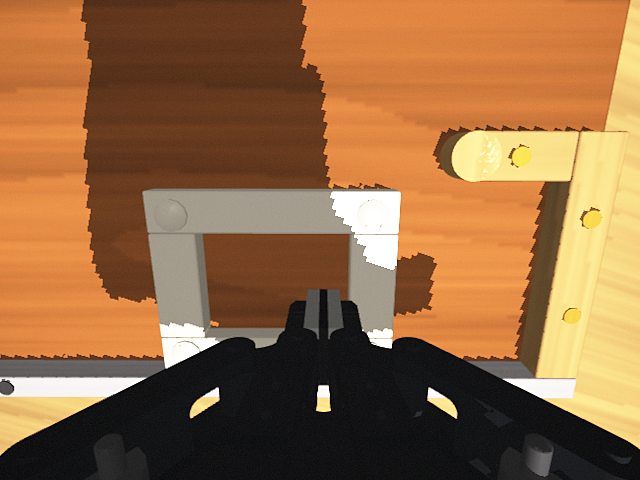

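The frame at columns 145–400 is flush on the rail and clears the keeper nose at (470,155). About 57–60 mm remain to the end stop, so home should come at TCP y ≈ 136. I continue, then creep up on the force.

```bash
python3 -m handwheel '[[0,0.06,0,0],[0,0.1,0,0],[0,0.1,0,0],[0,0.1,0,0],[0,0.1,0,0],[0,0.1,0,0],[0,0.1,0,0],[0,0.06,0,0],[0,0,0,0]]'| grep -E 'eef|wrist'
python3 -c "from h import *;st()"
python3 -m handwheel '[[0,0.06,0,0],[0,0.06,0,0],[0,0.06,0,0],[0,0.04,0,0],[0,0.04,0,0],[0,0,0,0]]'| grep -E 'eef|wrist'
python3 -c "from h import *;st()"
```

```text
eef_pos: [0.5124, 0.1687, 0.0185]
wrist_force: [-6.2, -8.3, 5.1]
t 12.55 tcp jig mm [ 47.15352015 112.97041702] z 0.018510876619516534 yawrel 180.08613616140804 F [-6.23992639 -8.32226445  5.07089224] open 0.00029239083573330896
eef_pos: [0.5084, 0.1807, 0.0185]
wrist_force: [-5.0, -9.2, 6.3]
t 13.15 tcp jig mm [ 47.12429371 125.58986766] z 0.018494339048891577 yawrel 180.07253711472964 F [-5.01317526 -9.22206676  6.33941394] open -0.0004096456421044016
```

```bash
for k in 1; do
python3 -m handwheel '[[0,0.04,0,0],[0,0.04,0,0],[0,0.04,0,0],[0,0,0,0]]'| grep -E 'eef|wrist'
python3 -m handwheel '[[0,0.03,0,0],[0,0.03,0,0],[0,0.02,0,0],[0,0,0,0]]'| grep -E 'eef|wrist'
done; python3 -c "from h import *;st()"
```

```text
eef_pos: [0.5066, 0.1864, 0.0185]
wrist_force: [-5.5, -9.7, 5.0]
eef_pos: [0.5053, 0.19, 0.0185]
wrist_force: [-6.1, -8.5, 5.3]
t 13.95 tcp jig mm [ 47.09056525 135.34931336] z 0.018488611392013722 yawrel 180.0629365859277 F [-6.07457228 -8.53189757  5.32276929] open -4.170376568802607e-05
```

```bash

python3 -m handwheel '[[0,0.03,0,0],[0,0.03,0,0],[0,0,0,0]]'| grep -E 'eef|wrist'
python3 -m handwheel '[[0,0.03,0,0],[0,0.03,0,0],[0,0,0,0]]'| grep -E 'eef|wrist'
python3 -c "from h import *;st()"
```

```text
eef_pos: [0.5044, 0.1929, 0.0185]
wrist_force: [-5.0, -8.9, 6.0]
eef_pos: [0.5038, 0.1948, 0.0185]
wrist_force: [-5.6, -11.2, 5.4]
t 14.55 tcp jig mm [ 47.12952404 140.4274391 ] z 0.018540456792336107 yawrel 180.0383970605959 F [ -5.56515299 -11.1646188    5.41910579] open -2.091167930574354e-05
```

```bash

python3 -m handwheel '[[0,0.03,0,0],[0,0.03,0,0],[0,0,0,0]]'| grep -E 'eef|wrist'
python3 -m handwheel '[[0,0.03,0,0],[0,0.03,0,0],[0,0,0,0]]'| grep -E 'eef|wrist'
python3 -c "from h import *;import cv2;st();cv2.imwrite('pics/w7.png',robot.capture('wrist')[:,:,::-1]);cv2.imwrite('pics/t7.png',robot.capture('top')[:,:,::-1])"
```

```text
eef_pos: [0.5029, 0.1973, 0.0186]
wrist_force: [-5.0, -11.3, 6.7]
eef_pos: [0.5029, 0.1975, 0.0186]
wrist_force: [-2.7, -15.9, 6.3]
t 15.15 tcp jig mm [ 47.10946569 143.2283818 ] z 0.018599232488213276 yawrel 179.9490154962834 F [ -2.70333007 -15.88682501   6.29997202] open -0.00020522200217465273
```

The tip is blocked: a further 3 mm of command gave 0.2 mm of travel, with 14 N along y. I check the gap to the stop numerically, since my picture views are used up.

```bash
python3 - <<'E'
import cv2,numpy as np
a=cv2.imread('pics/w7.png');b=cv2.imread('pics/w6.png')
for r in(200,215,250):
    print(r,[tuple(int(v) for v in a[r,c]) for c in range(376,430,3)])
# window inner edges (brown<->white) on row 250 and the vertical profile of the rail side at col 200
g=lambda im,r:np.flatnonzero(np.abs(np.diff(im[r].astype(int).sum(1)))>60)
for r in(215,250,270,300):print(r,g(b,r),g(a,r))
E
```

```text
200 [(254, 253, 253), (254, 253, 253), (254, 253, 253), (255, 253, 252), (91, 109, 122), (89, 155, 203), (136, 219, 249), (127, 209, 245), (132, 217, 248), (142, 229, 251), (145, 229, 251), (138, 226, 250), (133, 220, 249), (130, 216, 248), (137, 222, 250), (137, 224, 250), (141, 226, 251), (145, 228, 251)]
215 [(238, 247, 250), (254, 254, 253), (254, 253, 253), (155, 160, 164), (29, 53, 72), (117, 195, 243), (132, 213, 247), (125, 209, 244), (133, 221, 249), (142, 231, 253), (46, 80, 111), (88, 247, 255), (86, 233, 253), (90, 235, 253), (83, 232, 253), (87, 234, 253), (96, 235, 254), (135, 222, 251)]
250 [(254, 253, 253), (254, 253, 253), (254, 253, 253), (225, 247, 250), (66, 122, 166), (134, 222, 250), (130, 214, 246), (128, 211, 246), (127, 214, 246), (139, 225, 251), (141, 225, 251), (135, 223, 250), (132, 219, 249), (132, 211, 247), (133, 216, 248), (142, 228, 251), (140, 228, 251), (136, 223, 250)]
215 [ 88  89 144 145 185 187 334 399 537 538 563 564 565 580 581 583 584 600] [ 93  94 133 134 335 384 385 387 388 389 390 404 405 407 408 607 608]
250 [ 90  91 149 150 195 203 349 350 363 397 529 530 557 558 559] [ 99 100 138 139 193 338 339 365 385 386 387 388 615 616 619]
270 [ 94  95 151 152 205 347 348 395 396 433 434 529 530 553 554 555] [106 107 141 142 195 338 384 385 386 387 425 426 428 429 430 432 634 635
 638]
300 [116 118 129 130 134 140 141 143 145 154 155 156 200 208 318 319 326 327
 350 351 393 394 429 430 523 524 547 548 549] [119 120 145 146 318 319 326 327 351 382 383 428 429]
```

The white frame edge meets the pale stop along rows 200–300 with a uniform seam of about 3 px (≈1 mm), so it is home and square. I back off diagonally so both contacts unload together, and re-check before lifting.

```bash

python3 -m handwheel '[[0.02,-0.035,0,0],[0.02,-0.035,0,0],[0.02,-0.035,0,0],[0.03,-0.03,0,0],[0.04,-0.04,0,0],[0.04,-0.04,0,0],[0,0,0,0],[0,0,0,0]]'| grep -E 'eef|wrist'
python3 - <<'E'
from h import *;import cv2
st();j=np.load('jig.npy');a=robot.capture('wrist')[:,:,::-1].copy();cv2.imwrite('pics/w8.png',a)
g=lambda im,r:np.flatnonzero(np.abs(np.diff(im[r].astype(int).sum(1)))>60)
for r in(215,240,260,290):print(r,g(a,r))
for c in(150,180,250,420):
    print(c,np.flatnonzero(np.abs(np.diff(a[:,c].astype(int).sum(1)))>60), )
b=cv2.imread('pics/w7.png')
for c in(150,180,250,420):print('w7',c,np.flatnonzero(np.abs(np.diff(b[:,c].astype(int).sum(1)))>60))
E
```

```text
eef_pos: [0.4999, 0.1942, 0.0196]
wrist_force: [-0.8, 0.4, -0.0]
t 16.05 tcp jig mm [ 43.21598938 141.06107203] z 0.019609423429478474 yawrel 180.2408241169951 F [-0.83669153  0.43444866 -0.00465117] open 0.00012110287275322274
215 [ 83  84 139 140 343 354 369 370 371 392 393 394 395 396 602 603]
240 [ 89  90 143 356 389 391 393 394 395 438 606 607]
260 [ 96  97 145 146 200 343 371 389 390 392 393 616 617]
290 [108 109 149 150 194 319 326 327 387 388 434 435]
150 [196 197 200 242 299 302 360 363 365 375 376]
180 [197 200 240 242 320 321 343 344 346 347 348 360 361]
250 [197 241 242 333 334 338 339]
420 [136 137 141 142 143 216 217 219 220 269 326 327 338 339 409 415]
w7 150 [188 323 324 329 355 356 359 375]
w7 180 [188 324 325 336 337 340 341 342 360 361]
w7 250 [188 233 327 338 339]
w7 420 [127 128 129 130 207 208 209 210 271 272 330 331 338 339 415]
```

Forces are zero and the seam is unchanged. I lift out and verify from above.

```bash

python3 -m handwheel '[[0.06,-0.08,0,0],[0,-0.04,0,0],[0,0,-0.1,0],[0,0,-0.3,0],[0,0,-0.5,0],[0,0,-0.5,0],[0.3,0,-0.5,0],[0.5,0,-0.3,0],[0,0,0,0],[0,0,0,0]]'| grep -E 'eef|wrist'
python3 - <<'E'
from h import *;import cv2
st();T=robot.camera_params('wrist');a=robot.capture('wrist')[:,:,::-1].copy();cv2.imwrite('pics/w9.png',a)
j=np.load('jig.npy')
hsv=cv2.cvtColor(a,cv2.COLOR_BGR2HSV);m=((hsv[...,1]<45)&(hsv[...,2]>110)).astype(np.uint8)
n,l,s,c=cv2.connectedComponentsWithStats(m)
for i in range(1,n):
    if s[i,4]>300:
        r=cv2.minAreaRect(np.argwhere(l==i)[:,::-1].astype(np.float32));print(s[i],c[i],r)
# expected outlines for home frame and rail
from h import place
H=np.array([[75,170,25],[75,70,25],[-5,70,25],[-5,170,25],[75,170,29],[75,-50,29],[-9,170,29],[-27,170,29]])/1e3
print(proj('wrist',place(j,H)).round(1))
g=lambda v:np.flatnonzero(np.abs(np.diff(v.astype(int).sum(1)))>60)
u=proj('wrist',place(j,np.array([[35,120,25]])/1e3))[0].astype(int);print(u)
for d in(-35,35):print('row',u[1]+d,g(a[u[1]+d]),'col',u[0]+d,g(a[:,u[0]+d]))
E
```

```text
eef_pos: [0.461, 0.1742, 0.1299]
wrist_force: [0.6, -0.3, -0.1]
t 17.1 tcp jig mm [1.30190491e-02 1.34252500e+02] z 0.12993309532301103 yawrel 180.19738261274264 F [ 0.60622179 -0.30058166 -0.0951486 ] open -0.0002703270852177472
[  534   175   106   147 12500] [593.13816 251.40736] ((586.5, 248.0), (146.0, 105.0), 90.0)
[ 233  238  138   99 6497] [295.77481915 275.59519778] ((301.5, 287.0), (98.0, 137.0), 90.0)
[   0  339  223   12 2324] [107.72160069 344.07616179] ((111.0, 344.5), (11.0, 222.0), 90.0)
[[368.3 339. ]
 [239.5 338.5]
 [232.8 238.6]
 [372.6 239.1]
 [369.  341.7]
 [ 81.4 340.6]
 [373.6 235. ]
 [374.7 209.6]]
[303 290]
row 255 [232 233 265 267 268 271 273 275 276 279 280 284 285 286 368 369 370 371
 394 396 497 498 534 535 550 552 585 586 587 590 591 592] col 268 [ 32  33  38  39  41  45  52  53  55 105 234 254 255 259 309 311 312 316
 317 335 338 339 345]
row 325 [237 238 258 260 284 285 302 303 318 327 342 343 360 361 365 366 367 368] col 338 [106 107 192 194 233 234 237 238 259 260 288 289 328]
```

From above, the frame's outline is within about 1 mm of the predicted home outline: corner seen at (233,238), predicted (232.8,238.6). Its edges run parallel to the rail and stop, and the remaining seams match the 4 mm height step. I hand it in.

```bash
python3 -c "from cell import robot;print(robot.close_job())"
```

```text
the job is handed in; nothing more can be done
None
```

I handed the job in at about 17 s of robot time: by my measurements the frame lies home in the pocket, within about 1 mm of both the rail and the end stop, and the interface gave no verdict back.

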